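Restock the spice caddy and slide its door shut

ROBOT

A 6-joint arm with a two-finger parallel gripper is mounted at the origin on the work surface. World frame = base frame: x ahead of the robot, y to its left, z up, the work surface at z = 0. Lengths are in m, angles in rad, forces in N, time in s.
With the tool pointing down it reaches from about 0.3 to 0.85 m from the base axis. Payload 4.2 kg.
Tool frame: the origin (TCP) lies midway between the tips of the shut fingers; the grasp point (between the pads) lies 19 mm behind it; z points along the fingers, y is the line along which they close (so a half turn about z gives the same grasp; the last joint's range is limited). The gripper opens to 91 mm and grips with 3 to 60 N. Pads are 32 mm wide; open, the fingers measure 118 mm over their backs; the gripper's body (76 mm by 178 mm) begins 60 mm behind the grasp point.
Start: joints at [-1.133, 0.32, 1.565, -0, 1.257, -0.02], TCP at [0.254, -0.516, 0.214] pointing down, gripper open.
Joint ranges: [-3.11, 3.11], [-0.84, 2.01], [0.21, 2.61], [-1.34, 4.49], [0.05, 2.63], [-2.56, 2.56]. Speed limits (rad/s): [2.57, 2.57, 3.14, 3.14, 3.14, 3.14].

INTERFACE

Orientations are given as a rotation vector (axis times angle).
In Python, from cell import ctrl gives the robot as it stands.
- The arm moves only by the shell command python3 -m pendant 'ROWS' [OPENING] [FORCE]. ROWS is text: rows parted by semicolons, each of 6 numbers parted by spaces: the shift along the tool's x, y, z in m, then the turn, a rotation vector about the tool's x, y, z in degrees. In form: tx ty tz wx wy wz; .... A call has 1 to 12 rows; each row is the pose to reach, as a shift and turn from the pose commanded when the call began, along the tool's axes at that moment; what a row does not reach only later rows make up. A row lasts 1/10 s, in which the tool goes at most 50 mm and 8.59 degrees, less where a joint would pass 70% of its speed; a pose out of reach is approached as far as the arm can. A call with a gripper value outside its range is refused whole. OPENING is the finger opening in m, from 0 to 0.0912, set as the call begins (- or left out, the last holds). The fingers move at their own pace and stop on an object; FORCE is the grip in N (left out, the last holds). Time passes only in rows, so rows that repeat a pose let the fingers close. It gives the time, the measured TCP pose, the force, the opening and the grip force at its end, in the units of the state.
- ctrl.sense(): the state, without advancing time (a new reading comes with each control period).
- ctrl.snapshot(name): name is "scene" or "side" or "wrist"; returns a dict with "image" (420x560x3 uint8, blue, green, red), "range_z" (420x560 float32, m along the optical axis (not along the pixel's ray), 0 where there is no reading), "mtx" (3x3 intrinsics, pixels), "D" ([k1, k2, p1, p2, k3] as OpenCV has them; the pictures are not rectified), "origin" and "attitude" of the camera in the world. Camera axes: x right, y up, looking along -z (the intrinsics and any distortion apply to the point x, -y, -z); pixel columns grow to the right and rows downward; lengths in m; the calibration is good to about 2 mm. A picture is of the moment at which its call begins.
- ctrl.job_done(): hands the job in; it is judged then, once.
Trained networks look in a picture, given as the dict that the camera call returned (one of the last four; its "shot" number tells which), for a name from the list of things; names that differ only in an ending like _2 or _b are one class to them, and where a whole thing is asked for, a point or a joint stands for the part that bears it (a point fixed in the world has none). Each returns a list of dicts, best first, with "confidence" (0 to 1); they miss things now and then, are a little off and sometimes report something else, mostly with a low value. They report only what shows in the picture. A call takes as long as a camera call. They do not tell look-alikes from the thing itself.
- ctrl.find_in(picture, query): "centre" ([column, row] as shares, 0 to 1, of the picture: columns of its width, rows of its height, amid what is visible of it).
The state is a dict: "time": time; "joint_positions": joint angles; "qd": joint speeds; "tau": joint torques, N m; "position": TCP position; "tcp_rot": TCP orientation; "ft_force": force on the tool from outside, world axes, zero at the start; "wrist_torque": the same for the moment, N m; "opening": finger opening in m; "finger_force": force on a finger pad.
Only numpy, scipy, OpenCV 4.12 (cv2) and the standard library are available. Lean on these libraries where they do the work, as an engineer would, in place of code of your own. Each camera call takes 0.05 s, during which the arm holds its last target. There are 200 camera calls.

TASK

First slide the caddy's door fully open, take out the pepper mill that was left standing in the bin and stand it upright in the middle of the cork trivet. Then, with the door open, stand every knobbed white jar from the counter upright inside the caddy, on the floor of its row, so that nothing stands above the rim: the tall jars only fit in the deep far row, the short ones fit in either. Finally push the door gently along its track until it is fully closed against the end frame, never slamming it, with the mill and jars still in place, and leave the other things on the counter alone.

Things in the scene. Friction and masses are not known exactly. Their poses are not given: they have to be found in the camera images.
- caddy: fixed navy spice caddy on the counter; origin: centre of the underside of its open bin; x away from the robot at yaw 0, y along the door's track. Bin 132 (x) by 204 mm (y) inside, walls 10 mm, rim 84 mm up; a 4 mm partition at x = 0, top 44 mm up, parts it into two rows. Closed deck, 84 mm high, 233 mm on to -y; brass rails 98 mm high on both long sides; end frame at y = 112 to 122 mm, 100 mm high
- near_row (a point): middle of the floor of the bin's near row (caddy x from -66 to -2 mm, y +-102 mm): a raised floor 28 mm above the counter; takes three short jars side by side. This point is at caddy (-34, 0, 28) mm
- far_row (a point): middle of the floor of the bin's far row (caddy x from +2 to +66 mm, y +-102 mm): the deep floor 8 mm above the counter; takes three jars side by side. This point is at caddy (34, 0, 8) mm
- door (a joint): the caddy's flat wooden sliding door, 138 x 222 mm, 8 mm thick, running from 86 to 94 mm above the counter. 0 = fully closed against the end frame at +y; grows as the door slides to the caddy's -y; 0.222 m = fully open, bin wholly uncovered. At the start it is about half open. It stays where it is left; sliding it takes 2 to 3 N
- door_handle (a point): centre of the upright brass handle rib in the middle of the door's top: 70 mm long (along the caddy's x), 14 mm thick (along its y), 28 mm high, from 94 to 122 mm above the counter; this point is 108 mm above the counter. It moves with the door and lies on the caddy's y axis at y = minus the door's value
- mill: dark wooden pepper mill, 120 mm tall, round: 46 mm across at the foot, 34 mm across at the head (the top 35 mm); at the start it stands in the far row of the bin, in the uncovered part near the +y end, and sticks up above the rim. Origin: centre of its underside, z up
- trivet: round cork trivet fixed on the counter, 110 mm across, 8 mm thick. Origin: centre of its underside
- tall0: tall white ceramic jar, round, 50 mm across, with a 45 mm high body and on its lid a wooden knob 20 mm across and 24 mm high (69 mm in all); stands upright on the counter; may be absent. Origin: centre of its underside, z up. It fits under the door only in the deep far row
- tall1: tall white ceramic jar, round, 50 mm across, with a 45 mm high body and on its lid a wooden knob 20 mm across and 24 mm high (69 mm in all); stands upright on the counter; may be absent. Origin: centre of its underside, z up. It fits under the door only in the deep far row
- tall2: tall white ceramic jar, round, 50 mm across, with a 45 mm high body and on its lid a wooden knob 20 mm across and 24 mm high (69 mm in all); stands upright on the counter; may be absent. Origin: centre of its underside, z up. It fits under the door only in the deep far row
- short0: short white ceramic jar, round, 50 mm across, with a 25 mm high body and on its lid a wooden knob 20 mm across and 24 mm high (49 mm in all); stands upright on the counter; may be absent. Origin: centre of its underside, z up. It fits in either row
- short1: short white ceramic jar, round, 50 mm across, with a 25 mm high body and on its lid a wooden knob 20 mm across and 24 mm high (49 mm in all); stands upright on the counter; may be absent. Origin: centre of its underside, z up. It fits in either row
- short2: short white ceramic jar, round, 50 mm across, with a 25 mm high body and on its lid a wooden knob 20 mm across and 24 mm high (49 mm in all); stands upright on the counter; may be absent. Origin: centre of its underside, z up. It fits in either row
- mug: white mug, 76 mm across, 85 mm high; a bystander, not part of the job. Origin: on its underside
- bowl: blue bowl, 90 mm across, 40 mm high; a bystander, not part of the job. Origin: on its underside
- soap: dish soap bottle, 60 mm across, 170 mm high; a bystander, not part of the job. Origin: on its underside
- spoon: kitchen spoon, lying; a bystander, not part of the job. Origin: on its underside
- tumbler: dark steel tumbler, 70 mm across, 75 mm high; a bystander, not part of the job. Origin: on its underside
- sponge: blue sponge, 70 x 110 x 30 mm; a bystander, not part of the job. Origin: on its underside
- tin: flat steel tea tin, 60 x 40 x 22 mm; a bystander, not part of the job. Origin: on its underside
Mind the look-alikes: they are no part of the job. Leave any green or purple look-alike of the short0 alone. There is more than one size of the mill; the one meant has the size given above.

How it is judged:
By the outcome, as a careful person would: the job done as asked, in the order asked, and still so for the second after the job is handed in, with the robot touching nothing.
Of tall0, tall1, tall2, short0, short1, short2 only 4 to 6 are there at a start; the rules pass over those that are not, and their reading is None.
At some moment in a run one of tall0, tall1, tall2, short0, short1, short2 may be knocked a few centimetres aside while the robot is not near it.
It also fails if it takes over 208 s, if anything falls off the work surface, if the arm or the gripper's body presses on something with over 40 N, if the wrist force passes 120 N, or if a joint passes its speed limit or range.

## Working session

There is one attempt and no reset: what is moved stays moved. The work goes in short steps, Python scripts to look and compute and a shell command to move; the robot and the scene stay as the last step left them, time stands still between calls to the robot, and variables do not carry over. Pictures are saved under pics/ and viewed, at most 14 in all, crops included, and the job is handed in when it is done.

```bash
ls; mkdir -p pics; python3 - <<'E'
from cell import ctrl
import cv2,numpy as np
s=ctrl.sense();print(s)
for n in("scene","side"):
    p=ctrl.snapshot(n);cv2.imwrite(f"pics/{n}0.png",p["image"]);print(n,p["mtx"].tolist(),p["D"],p["origin"],p["attitude"])
E
```

```text
pics
{'time': 0.0, 'joint_positions': array([-1.13299481e+00,  3.20328110e-01,  1.56569511e+00, -1.37119626e-05,
        1.25738122e+00, -2.00164384e-02]), 'qd': array([ 0.00080855, -0.00126004,  0.00160843,  0.00016159,  0.00266579,
       -0.0017028 ]), 'tau': array([ 1.63307905e-03, -4.12451684e+01, -2.31975281e+01,  7.27242208e-02,
        4.55977803e-02, -1.52773623e-04]), 'position': array([ 0.25391802, -0.51533123,  0.21309324]), 'tcp_rot': array([-3.05791767e+00, -7.12479703e-01,  6.09878464e-04]), 'ft_force': array([-0.53045082,  0.79946594,  0.76449382]), 'wrist_torque': array([-0.05233648, -0.00562166, -0.03848805]), 'finger_force': 0.0, 'opening': 0.09139546380044025}
scene [[542.244340804746, 0.0, 271.70709960107206], [0.0, 542.244340804746, 207.48969338040712], [0.0, 0.0, 1.0]] [-0.13805915  0.          0.          0.          0.        ] [ 1.43653474 -0.54183437  1.36519053] [0.5997406  0.3564736  0.97897869]
side [[392.43666690439983, 0.0, 281.3395234153459], [0.0, 392.43666690439983, 207.67909652404825], [0.0, 0.0, 1.0]] [0.00437333 0.         0.         0.         0.        ] [0.26161958 0.84391161 0.85417174] [ 0.1998544  -1.20994525 -2.58560886]
```

View pics/scene0.png

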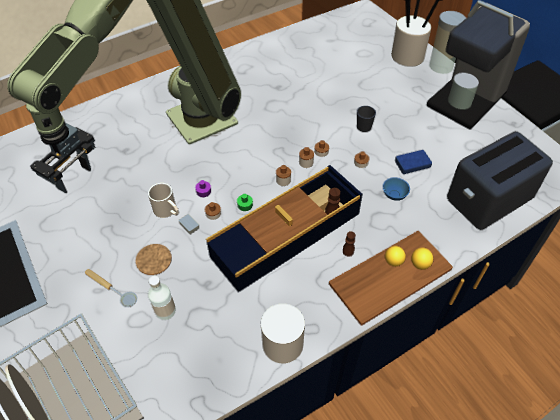

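View pics/side0.png

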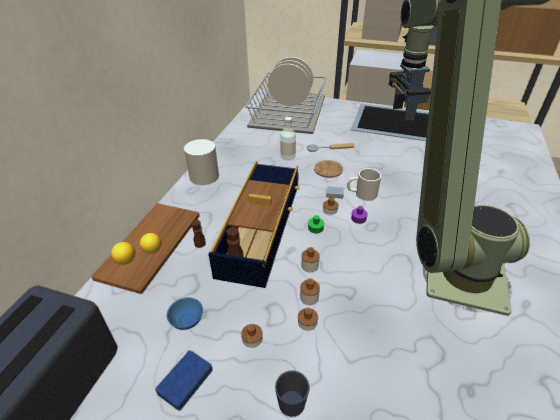

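The scene view shows five brown-lidded white jars at about (212,210), (283,175), (306,156), (321,148) and (361,158), with green and purple decoys at (244,201) and (203,187). The mill is in the bin at (333,200), a smaller mill is on the counter at (349,243), and the trivet is at (154,259). The side view agrees.

```bash
cat > h.py <<'E'
from cell import ctrl
import cv2,numpy as np
from scipy.spatial.transform import Rotation as R
from scipy.optimize import least_squares
def world(p):
    h,w=p["range_z"].shape
    uv=np.stack(np.meshgrid(np.arange(w),np.arange(h)),-1).reshape(-1,1,2).astype(np.float64)
    n=cv2.undistortPoints(uv,p["mtx"],np.array(p["D"])).reshape(h,w,2)
    z=p["range_z"]
    c=np.stack([n[...,0]*z,-n[...,1]*z,-z],-1)
    W=c@R.from_rotvec(p["attitude"]).as_matrix().T+p["origin"]
    W[z==0]=np.nan
    return W
def find(p,q,cmin=.3):
    return [(d["confidence"],np.array([d["centre"][0]*560,d["centre"][1]*420])) for d in ctrl.find_in(p,q) if d["confidence"]>cmin]
def proj(p,X):
    Rm=R.from_rotvec(p["attitude"]).as_matrix();c=(np.asarray(X,float).reshape(-1,3)-p["origin"])@Rm
    c=c*[1,-1,-1]
    return cv2.projectPoints(c.reshape(-1,1,3),np.zeros(3),np.zeros(3),p["mtx"],np.array(p["D"]))[0].reshape(-1,2)
E
python3 - <<'E'
from h import *
np.set_printoptions(precision=3,suppress=True)
for n in("scene","side"):
    p=ctrl.snapshot(n);W=world(p)
    np.savez(f"{n}.npz",W=W,I=p["image"])
    for q in("tall0","short0","mill","trivet","door_handle","caddy"):
        for c,u in find(p,q):
            i,j=int(u[1]),int(u[0]);X=W[i,j]
            # cluster above the counter near that point
            m=(np.linalg.norm(W[...,:2]-X[:2],axis=-1)<.04)&(W[...,2]>.008)
            Q=W[m];z=np.percentile(Q[:,2],98) if len(Q) else 0
            T=Q[Q[:,2]>z-.012] if len(Q) else Q
            print(n,q,round(c,2),u.round(),X,"top",z,T.mean(0)[:2] if len(T) else 0,p["image"][i,j])
    t=W[(W[...,2]<.02)&(W[...,2]>-.02)];print("counter z",np.nanmedian(t[:,2]))
E
```

```text
scene tall0 0.79 [282. 177.] [0.443 0.076 0.044] top 0.07056887806486824 [0.427 0.088] [ 41  75 122]
scene tall0 0.55 [305. 158.] [0.411 0.182 0.046] top 0.0699625095008884 [0.4   0.198] [ 53  91 141]
scene short0 0.7 [361. 158.] [0.505 0.351 0.035] top 0.05437404522101489 [0.5  0.36] [25 48 85]
scene short0 0.68 [215. 212.] [ 0.438 -0.173  0.027] top 0.05114742240579128 [ 0.427 -0.174] [ 56  93 141]
scene short0 0.59 [322. 149.] [0.388 0.273 0.019] top 0.05186432363151217 [0.383 0.274] [ 49  85 131]
scene short0 0.56 [202. 186.] [ 0.332 -0.164  0.038] top 0.05221206430441703 [ 0.327 -0.159] [67 22 56]
scene short0 0.48 [243. 202.] [ 0.454 -0.077  0.027] top 0.052013421876822744 [ 0.451 -0.072] [ 42 111  32]
scene mill 0.7 [333. 200.] [0.639 0.132 0.093] top 0.1306376087282961 [0.637 0.138] [27 42 70]
scene mill 0.59 [349. 244.] [0.776 0.095 0.056] top 0.09326175233955722 [0.772 0.104] [13 21 40]
scene trivet 0.82 [150. 257.] [ 0.468 -0.411  0.001] top 0.014057958999507044 [ 0.47  -0.411] [ 95 140 179]
scene trivet 0.73 [363. 121.] [0.378 0.45  0.057] top 0.07636018590766612 [0.377 0
[... 1330 characters left out ...]
 0.09205504704389332 [0.766 0.111] [22 35 60]
side mill 0.37 [253. 333.] [0.491 0.369 0.036] top 0.0498622396433902 [0.497 0.366] [30 50 82]
side trivet 0.92 [331. 170.] [ 0.474 -0.398  0.007] top 0.012395338718939206 [ 0.474 -0.397] [ 87 124 157]
side trivet 0.57 [257. 207.] [ 0.623 -0.008  0.094] top 0.12303971641661733 [ 0.62  -0.023] [ 64 100 145]
side door_handle 0.57 [257. 206.] [ 0.62  -0.008  0.094] top 0.12304210916730227 [ 0.618 -0.023] [ 64 100 143]
side door_handle 0.57 [307. 318.] [0.384 0.287 0.032] top 0.05016328039195829 [0.381 0.281] [30 52 85]
side caddy 0.79 [256. 222.] [0.602 0.057 0.094] top 0.0960186047096207 [0.602 0.056] [ 61  97 140]
counter z -0.00011210345625439766
```

```bash
python3 - <<'E'
from h import *
np.set_printoptions(precision=4,suppress=True)
P=[];N=[]
for n in("scene","side"):
    W=np.load(n+".npz")["W"];P.append(W.reshape(-1,3));print(n,"noise: rail pts")
A=np.vstack(P);A=A[~np.isnan(A[:,0])]
H=A[(A[:,2]>.03)&(A[:,2]<.108)&(A[:,0]>.46)&(A[:,0]<.75)&(A[:,1]>-.33)&(A[:,1]<.26)&(np.hypot(A[:,0]-.77,A[:,1]-.107)>.05)&(np.hypot(A[:,0]-.447,A[:,1]+.065)>.05)]
r=cv2.minAreaRect(H[:,:2].astype(np.float32));print(r)
# refine: per-camera percentiles along axes
th=None
L=A[(A[:,2]>.0955)&(A[:,2]<.103)&(A[:,0]>.46)&(A[:,0]<.75)&(A[:,1]>-.33)&(A[:,1]<.26)]
# rail fit: |x'|=c
def res(v):
    d=(L[:,:2]-[v[0],0]);n=np.array([np.cos(v[1]),np.sin(v[1])])
    return np.abs(d@n)-v[2]
best=None
for a in np.radians(np.arange(-40,41,5)):
    s=least_squares(res,[.6,a,.07],loss="soft_l1",f_scale=.003)
    if best is None or s.cost<best.cost:best=s
print("rail",best.x,np.degrees(best.x[1]),best.cost,len(L))
yaw=best.x[1];ex=np.array([np.cos(yaw),np.sin(yaw)]);ey=np.array([-ex[1],ex[0]])
for nm,B in zip(("scene","side"),P):
    B=B[~np.isnan(B[:,0])]
    d=B[:,:2]-[best.x[0],0]
    u=d@ex;v=d@ey
    m=(np.abs(u)<.062)&(B[:,2]>.096)&(B[:,2]<.104)&(v>.05)
    hs,e=np.histogram(v[m],bins=np.arange(.1,.25,.003));print(nm,"frame",dict(zip((e[:-1]*1000).round().astype(int).tolist(),hs.tolist())))
    m=(np.abs(u)<.06)&(B[:,2]>.075)&(B[:,2]<.09)&(v<-.1)
    hs,e=np.histogram(v[m],bins=np.arange(-.36,-.1,.004));print("deck v percentiles",np.percentile(v[m],[.5,1,2,5]))
    m=(np.abs(u)<.05)&(B[:,2]>.112)&(B[:,2]<.126)&(v<.06);print("handle",u[m].mean(),np.percentile(v[m],[2,50,98]),m.sum())
    m=(np.abs(u)<.1)&(B[:,2]>.096)&(B[:,2]<.103)&(v<.1)
    hs,e=np.histogram(u[m],bins=np.arange(-.09,.091,.003));print("rails",dict(zip((e[:-1]*1000).round().astype(int).tolist(),hs.tolist())))
E
```

```text
scene noise: rail pts
side noise: rail pts
((0.6123579144477844, -0.019066303968429565), (0.17268848419189453, 0.47557616233825684), 5.215754508972168)
rail [0.6156 0.118  0.0561] 6.760877612017528 0.11769138721348074 2083
scene frame {100: 0, 103: 0, 106: 0, 109: 0, 112: 1, 115: 0, 118: 1, 121: 3, 124: 0, 127: 1, 130: 1, 133: 1, 136: 0, 139: 0, 142: 0, 145: 0, 148: 0, 151: 0, 154: 0, 157: 0, 160: 0, 163: 0, 166: 0, 169: 0, 172: 0, 175: 0, 178: 0, 181: 0, 184: 0, 187: 0, 190: 0, 193: 0, 196: 0, 199: 5, 202: 26, 205: 24, 208: 26, 211: 18, 214: 4, 217: 1, 220: 0, 223: 0, 226: 0, 229: 0, 232: 0, 235: 0, 238: 0, 241: 0, 244: 0}
deck v percentiles [-0.9027 -0.9022 -0.9014 -0.4805]
handle 0.0034680480462669205 [-0.9014 -0.4481 -0.0249] 338
rails {-90: 18, -87: 48, -84: 59, -81: 61, -78: 50, -75: 57, -72: 29, -69: 23, -66: 11, -63: 13, -60: 18, -57: 18, -54: 14, -51: 16, -48: 10, -45: 17, -42: 13, -39: 15, -36: 13, -33: 13, -30: 13, -27: 19, -24: 17, -21: 14, -18: 14, -15: 12, -12: 16, -9: 15, -6: 15, -3: 19, 0: 20, 3: 10, 6: 24, 9: 28, 12: 18, 15: 20, 18: 22, 21: 16, 24: 16, 27: 19, 30: 16
[... 433 characters left out ...]
, 202: 1, 205: 31, 208: 34, 211: 43, 214: 51, 217: 16, 220: 0, 223: 0, 226: 0, 229: 0, 232: 0, 235: 0, 238: 0, 241: 0, 244: 0}
deck v percentiles [-2.027  -2.0241 -2.0194 -2.0029]
handle -0.003440605872698281 [-2.0225 -0.4324 -0.0179] 269
rails {-90: 18, -87: 7, -84: 10, -81: 20, -78: 33, -75: 42, -72: 22, -69: 5, -66: 7, -63: 6, -60: 8, -57: 2, -54: 6, -51: 2, -48: 2, -45: 3, -42: 4, -39: 9, -36: 5, -33: 7, -30: 9, -27: 10, -24: 6, -21: 6, -18: 10, -15: 9, -12: 8, -9: 6, -6: 9, -3: 5, 0: 6, 3: 5, 6: 9, 9: 4, 12: 5, 15: 6, 18: 6, 21: 5, 24: 9, 27: 5, 30: 5, 33: 5, 36: 1, 39: 4, 42: 6, 45: 6, 48: 6, 51: 5, 54: 4, 57: 5, 60: 3, 63: 5, 66: 25, 69: 38, 72: 40, 75: 13, 78: 0, 81: 3, 84: 1, 87: 2}
```

```bash
cat >> h.py <<'E'
def tgt(x,y,z,yawdeg,s=None):
    "row (tool axes) to bring TCP to x,y,z pointing down with caddy-like yaw psi (tool x dir), nearest of half turns by j6"
    s=s or ctrl.sense();R0=R.from_rotvec(s["tcp_rot"])
    out=[]
    for k in (0,180):
        R1=R.from_euler("z",yawdeg+k,degrees=True)*R.from_euler("x",180,degrees=True)
        t=R0.inv().apply(np.array([x,y,z])-s["position"]);w=np.degrees((R0.inv()*R1).as_rotvec())
        out.append((np.linalg.norm(w),t,w))
    for n,t,w in sorted(out,key=lambda o:o[0])[:2]:
        print("row"," ".join(f"{v:.4f}" for v in t)," ".join(f"{v:.1f}" for v in w),"| j1",round(float(s["joint_positions"][0]),2),"j6",round(float(s["joint_positions"][5]),2))
def rails(W,x0=.605,y0=.092,yaw=.118):
    "fit caddy pose from rails & end frame"
    A=W.reshape(-1,3);A=A[~np.isnan(A[:,0])];v=np.array([x0,y0,yaw])
    def loc(v,B=A):
        c,s=np.cos(v[2]),np.sin(v[2]);d=B[:,:2]-v[:2];return np.c_[d[:,0]*c+d[:,1]*s,-d[:,0]*s+d[:,1]*c]
    for it in range(6):
        tol=.014 if it<2 else .009
        q=loc(v);r=(A[:,2]>.0955)&(A[:,2]<.104)&(np.abs(np.abs(q[:,0])-.071)<tol)&(q[:,1]>-.32)&(q[:,1]<.10)
        f=(A[:,2]>.0965)&(A[:,2]<.104)&(np.abs(q[:,0])<.06)&(np.abs(q[:,1]-.117)<tol)
        Br,Bf=A[r],A[f];wf=np.sqrt(len(Br)/max(len(Bf),1)) if len(Bf)>5 else 0
        fun=lambda v:np.r_[np.abs(loc(v,Br)[:,0])-.071,wf*(loc(v,Bf)[:,1]-.117)]
        s=least_squares(fun,v,loss="soft_l1",f_scale=.003);v=s.x
    q=loc(v);h=(np.abs(q[:,0])<.034)&(A[:,2]>.112)&(A[:,2]<.127)&(q[:,1]<.04)&(q[:,1]>-.25)
    print("caddy",v.round(4),"deg",np.degrees(v[2]).round(2),"n",r.sum(),f.sum(),"handle y",np.percentile(q[h,1],[5,50,95]).round(4) if h.sum()>5 else None)
    return v
E
python3 - <<'E'
from h import *
np.set_printoptions(precision=4,suppress=True)
for n in("scene","side"): rails(np.load(n+".npz")["W"])
p=ctrl.snapshot("wrist");s=ctrl.sense();R0=R.from_rotvec(s["tcp_rot"])
print("cam in tool",R0.inv().apply(p["origin"]-s["position"]),"look in tool",R0.inv().apply(R.from_rotvec(p["attitude"]).apply([0,0,-1])),R0.inv().apply(R.from_rotvec(p["attitude"]).apply([0,1,0])),p["mtx"][0])
tgt(.55,.03,.40,6.7)
E
```

```text
caddy [0.6082 0.0903 0.098 ] deg 5.62 n 468 92 handle y [-0.1288 -0.1221  0.0319]
caddy [0.6064 0.0947 0.0945] deg 5.41 n 345 165 handle y [-0.1262 -0.1174  0.0342]
cam in tool [ 0.0745 -0.     -0.1714] look in tool [-0.2641  0.0013  0.9645] [ 0.9645 -0.0003  0.2641] [348.5593   0.     282.1836]
row 0.5066 -0.3588 -0.1860 0.0 -0.0 19.5 | j1 -1.13 j6 -0.02
row 0.5066 -0.3588 -0.1860 0.0 0.0 -160.5 | j1 -1.13 j6 -0.02
```

```bash
R="0.507 -0.359 -0.186 0 0 20.5"; python3 -m pendant "0.507 -0.359 -0.186 0 0 20.5;0.507 -0.359 -0.186 0 0 20.5;0.507 -0.359 -0.186 0 0 20.5;0.507 -0.359 -0.186 0 0 20.5;0.507 -0.359 -0.186 0 0 20.5;0.507 -0.359 -0.186 0 0 20.5;0.507 -0.359 -0.186 0 0 20.5;0.507 -0.359 -0.186 0 0 20.5;0.507 -0.359 -0.186 0 0 20.5;0.507 -0.359 -0.186 0 0 20.5;0.507 -0.359 -0.186 0 0 20.5;0.507 -0.359 -0.186 0 0 20.5"; python3 - <<'E'
from h import *
tgt(.55,.03,.40,5.5)
E
```

```text
time: 2.05
position: [0.5279, -0.01, 0.3864]
tcp_rot: [3.137, 0.157, 0.001]
ft_force: [0.5, -0.4, 0.5]
opening: 0.091
finger_force: 0.0
row 0.0260 -0.0376 -0.0136 0.0 -0.0 0.2 | j1 -0.04 j6 1.43
row 0.0260 -0.0376 -0.0136 0.1 0.0 -179.8 | j1 -0.04 j6 1.43
```

```bash
python3 -m pendant "0.026 -0.038 -0.014 0 0 0;0.026 -0.038 -0.014 0 0 0;0.026 -0.038 -0.014 0 0 0;0.026 -0.038 -0.014 0 0 0"; cat >> h.py <<'E'
def knob(A,xy,r=.02,ztop=.07):
    "fit knob/head: circle centre from top-surface points"
    B=A[(np.hypot(A[:,0]-xy[0],A[:,1]-xy[1])<r)&(A[:,2]>ztop-.007)&(A[:,2]<ztop+.007)]
    return B[:,:2].mean(0) if len(B)>3 else np.full(2,np.nan),len(B)
JARS=[("T",.426,.092,.069),("T",.398,.202,.069),("S",.425,-.17,.049),("S",.382,.277,.049),("S",.499,.363,.049),("mill",.634,.142,.128)]
E
python3 - <<'E'
from h import *
np.set_printoptions(precision=4,suppress=True)
p=ctrl.snapshot("wrist");cv2.imwrite("pics/w1.png",p["image"]);W=world(p);v=rails(W)
A={n:np.load(n+".npz")["W"].reshape(-1,3) for n in("scene","side")};A["wrist"]=W.reshape(-1,3)
for j in JARS:
    print(j[0],end=" ")
    for n in A:
        c,k=knob(A[n],j[1:3],.03,j[3]);print(n,c,k,end=" ")
    print()
print("counter",np.nanmedian(A["wrist"][np.abs(A["wrist"][:,2])<.02,2]))
B=A["wrist"];m=(B[:,2]>.004)&(np.hypot(B[:,0]-.47,B[:,1]+.405)<.075);print("trivet",m.sum())
for n in A:
    B=A[n];m=(B[:,2]>.004)&(B[:,2]<.014)&(np.hypot(B[:,0]-.472,B[:,1]+.404)<.075)
    if m.sum()>20: print(n,cv2.minEnclosingCircle(B[m][:,:2].astype(np.float32)),B[m][:,:2].mean(0))
E
```

```text
time: 2.45
position: [0.5489, 0.0277, 0.3991]
tcp_rot: [3.137, 0.156, -0.002]
ft_force: [0.4, -0.3, 0.0]
opening: 0.0913
finger_force: 0.0
caddy [0.6088 0.0918 0.0957] deg 5.49 n 3108 820 handle y [-0.1271 -0.1194  0.0341]
T scene [0.4269 0.0889] 30 side [0.4241 0.096 ] 38 wrist [0.4271 0.0913] 137 
T scene [0.3993 0.1992] 29 side [0.397  0.2052] 46 wrist [nan nan] 2 
S scene [ 0.426  -0.1734] 29 side [ 0.4235 -0.1668] 24 wrist [nan nan] 0 
S scene [0.383  0.2735] 24 side [0.3818 0.2799] 54 wrist [0.3856 0.2747] 130 
S scene [0.5003 0.36  ] 27 side [0.4976 0.3648] 57 wrist [0.4995 0.3592] 160 
mill scene [0.6372 0.1381] 73 side [0.6322 0.146 ] 89 wrist [0.6357 0.1402] 642 
counter 0.0007641853934312604
trivet 2985
scene ((0.47363248467445374, -0.40508514642715454), 0.07376395165920258) [ 0.4862 -0.4081]
side ((0.46904075145721436, -0.40589550137519836), 0.06770944595336914) [ 0.4811 -0.4013]
wrist ((0.4847981333732605, -0.40595558285713196), 0.055786602199077606) [ 0.4864 -0.4037]
```

View pics/w1.png

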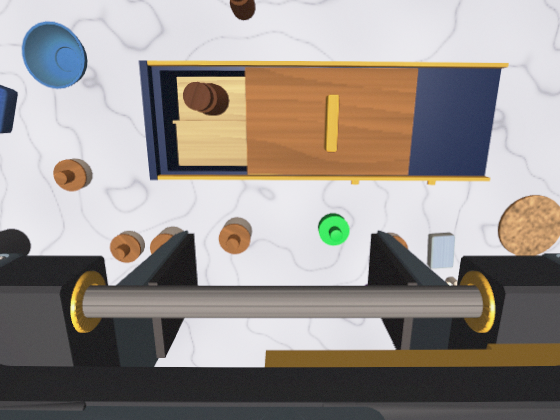

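The wrist view shows the caddy with the door half open: handle at (332,123), mill at (200,97), four jars near (70,174), (126,246), (165,241) and (235,236), and the trivet at (530,226). The poses agree with the other cameras. Next I pinch the handle.

```bash
python3 - <<'E'
from h import *
tgt(.6204,-.0287,.101,5.49)
E
```

```text
row 0.0661 0.0627 0.2983 0.0 0.1 0.2 | j1 0.03 j6 1.5
row 0.0661 0.0627 0.2983 -0.1 0.0 -179.8 | j1 0.03 j6 1.5
```

```bash
python3 -m pendant "0.066 0.063 0.20 0 0.1 0.2;0.066 0.063 0.20 0 0.1 0.2;0.066 0.063 0.20 0 0.1 0.2;0.066 0.063 0.20 0 0.1 0.2;0.066 0.063 0.20 0 0.1 0.2;0.066 0.063 0.23 0 0.1 0.2;0.066 0.063 0.25 0 0.1 0.2;0.066 0.063 0.27 0 0.1 0.2;0.066 0.063 0.285 0 0.1 0.2;0.066 0.063 0.297 0 0.1 0.2;0.066 0.063 0.297 0 0.1 0.2"; python3 -m pendant "0 0 0 0 0 0;0 0 0 0 0 0;0 0 0 0 0 0;0 0 0 0 0 0;0 0 0 0 0 0;0 0 0 0 0 0" 0 10; python3 -c "
from h import *
print(rails(world(ctrl.snapshot('side'))))"
```

```text
time: 3.6
position: [0.6198, -0.0286, 0.1009]
tcp_rot: [-3.138, -0.149, 0.003]
ft_force: [-1.3, 0.3, -0.2]
opening: 0.0913
finger_force: 0.0
time: 4.2
position: [0.6215, -0.0275, 0.1027]
tcp_rot: [3.138, 0.152, 0.003]
ft_force: [-0.1, -0.8, 0.1]
opening: 0.0462
finger_force: 0.0
caddy [0.6061 0.0943 0.0885] deg 5.07 n 287 162 handle y [-0.1482 -0.095   0.0343]
[0.60611769 0.09433067 0.088475  ]
```

```bash
python3 -m pendant "0 0 0 0 0 0;0 0 0 0 0 0;0 0 0 0 0 0;0 0 0 0 0 0;0 0 0 0 0 0;0 0 0 0 0 0" 0 20;python3 -m pendant "0 0.005 0 0 0 0;0 0.013 0 0 0 0;0 0.022 0 0 0 0;0 0.031 0 0 0 0;0 0.040 0 0 0 0;0 0.049 0 0 0 0;0 0.058 0 0 0 0;0 0.067 0 0 0 0;0 0.076 0 0 0 0;0 0.083 0 0 0 0;0 0.088 0 0 0 0;0 0.09 0 0 0 0"
```

```text
time: 4.85
position: [0.6214, -0.0277, 0.1026]
tcp_rot: [3.138, 0.151, 0.003]
ft_force: [0.1, -0.5, -0.2]
opening: 0.0143
finger_force: 20.0
time: 6.05
position: [0.63, -0.1178, 0.1025]
tcp_rot: [3.138, 0.151, 0.002]
ft_force: [-0.3, 2.5, -0.5]
opening: 0.0139
finger_force: 20.0
```

```bash
python3 -m pendant "0 0.002 0 0 0 0;0 0.004 0 0 0 0;0 0.006 0 0 0 0;0 0.008 0 0 0 0;0 0.010 0 0 0 0;0 0.012 0 0 0 0;0 0.012 0 0 0 0"
```

```text
time: 6.75
position: [0.631, -0.1281, 0.1025]
tcp_rot: [-3.136, -0.151, -0.002]
ft_force: [-1.4, 6.1, 0.6]
opening: 0.014
finger_force: 20.0
```

```bash
python3 -m pendant "0 0.001 0 0 0 0;0 0.002 0 0 0 0;0 0.003 0 0 0 0;0 0.003 0 0 0 0;0 0.003 0 0 0 0"
```

```text
time: 7.25
position: [0.631, -0.1281, 0.1025]
tcp_rot: [-3.131, -0.151, -0.001]
ft_force: [-1.3, 13.6, 2.6]
opening: 0.0136
finger_force: 20.0
```

```bash
python3 -m pendant "0 -0.003 0 0 0 0;0 -0.003 0 0 0 0;0 -0.003 0 0 0 0;0 -0.003 0 0 0 0" 0.08; python3 -m pendant "0 -0.003 -0.02 0 0 0;0 -0.003 -0.05 0 0 0;0 -0.003 -0.09 0 0 0;0 -0.003 -0.12 0 0 0;0 -0.003 -0.12 0 0 0"; python3 - <<'E'
from h import *
tgt(.6360,.1405,.095,5.49)
E
```

```text
time: 7.65
position: [0.6315, -0.1299, 0.1027]
tcp_rot: [3.137, 0.151, 0.004]
ft_force: [-0.4, -0.6, -0.6]
opening: 0.043
finger_force: 0.0
time: 8.15
position: [0.6334, -0.1273, 0.2282]
tcp_rot: [3.135, 0.151, 0.019]
ft_force: [0.6, -0.5, 0.8]
opening: 0.0793
finger_force: 0.0
row 0.0267 -0.2668 0.1325 0.2 -0.7 0.0 | j1 -0.22 j6 1.26
row 0.0267 -0.2668 0.1325 1.1 0.3 -180.0 | j1 -0.22 j6 1.26
```

```bash
python3 -m pendant "0.027 -0.267 0 0 0 0;0.027 -0.267 0 0 0 0;0.027 -0.267 0 0 0 0;0.027 -0.267 0 0 0 0;0.027 -0.267 0 0 0 0;0.027 -0.267 0 0 0 0;0.027 -0.267 0 0 0 0;0.027 -0.267 0 0 0 0"; python3 - <<'E'
from h import *
W=world(ctrl.snapshot("wrist"));v=rails(W,.609,.0925,.0957);print(knob(W.reshape(-1,3),(.636,.14),.03,.128))
tgt(.6360,.1405,.095,5.49)
E
```

```text
time: 8.95
position: [0.6318, 0.1411, 0.2219]
tcp_rot: [3.136, 0.152, 0.001]
ft_force: [0.1, -0.2, 0.1]
opening: 0.0798
finger_force: 0.0
caddy [0.611  0.091  0.0977] deg 5.6 n 2351 1043 handle y [0.0316 0.0348 0.0388]
(array([0.63685164, 0.14140644]), 1367)
row 0.0039 0.0002 0.1272 0.1 -0.1 -0.0 | j1 0.2 j6 1.68
row 0.0039 0.0002 0.1272 -0.1 -0.1 180.0 | j1 0.2 j6 1.68
```

```bash
python3 -m pendant "0.0045 0 0.04 0 0 0;0.0045 0 0.07 0 0 0;0.0045 0 0.09 0 0 0;0.0045 0 0.11 0 0 0;0.0045 0 0.12 0 0 0;0.0045 0 0.127 0 0 0;0.0045 0 0.127 0 0 0"; python3 -m pendant "0.0045 0 0.127 0 0 0;0 0 0 0 0 0;0 0 0 0 0 0;0 0 0 0 0 0;0 0 0 0 0 0;0 0 0 0 0 0;0 0 0 0 0 0;0 0 0 0 0 0;0 0 0 0 0 0" - >/dev/null 2>&1 || true; python3 -c "
from h import *
s=ctrl.sense();print(s['position'],s['ft_force'],s['opening'])"
```

```text
time: 9.7
position: [0.6365, 0.1416, 0.0952]
tcp_rot: [3.138, 0.15, 0.001]
ft_force: [-0.0, 0.4, 1.1]
opening: 0.0799
finger_force: 0.0
[0.63645911 0.14260639 0.09565343] [0.05680258 0.03133937 0.16739036] 0.07993712877241797
```

```bash
python3 -m pendant "0 0 0 0 0 0;0 0 0 0 0 0;0 0 0 0 0 0;0 0 0 0 0 0;0 0 0 0 0 0;0 0 0 0 0 0;0 0 0 0 0 0;0 0 0 0 0 0" 0 12; python3 - <<'E'
from h import *
p=ctrl.snapshot("side");cv2.imwrite("pics/s1.png",cv2.resize(p["image"][150:300,180:340],None,fx=3,fy=3))
E
```

```text
time: 11.4
position: [0.6366, 0.1426, 0.0956]
tcp_rot: [3.138, 0.152, 0.003]
ft_force: [-0.2, 0.1, 0.6]
opening: 0.0337
finger_force: 12.0
```

View pics/s1.png

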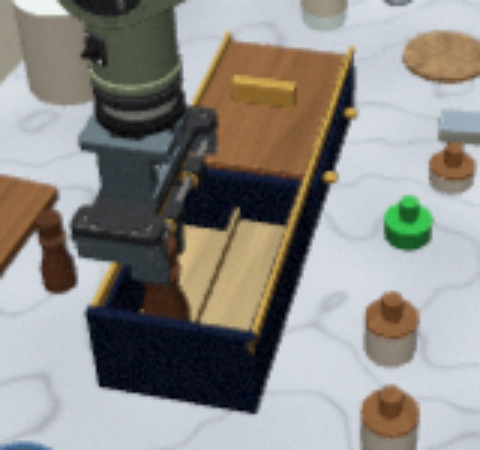

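The door is fully open and the mill's head is held between the fingers, with nothing disturbed. Next I lift it out and carry it to the trivet.

```bash
python3 -m pendant "0 0 0 0 0 0;0 0 -0.01 0 0 0;0 0 -0.03 0 0 0;0 0 -0.05 0 0 0;0 0 -0.075 0 0 0;0 0 -0.10 0 0 0;0 0 -0.125 0 0 0;0 0 -0.145 0 0 0;0 0 -0.155 0 0 0;0 0 -0.16 0 0 0" 0 25; python3 - <<'E'
from h import *
tgt(.4855,-.405,.255,5.49)
E
```

```text
time: 12.45
position: [0.6364, 0.1427, 0.2568]
tcp_rot: [-3.138, -0.152, -0.005]
ft_force: [-0.4, 0.1, -2.3]
opening: 0.0337
finger_force: 25.0
row -0.2030 0.5306 0.0011 -0.0 -0.2 0.0 | j1 0.2 j6 1.68
row -0.2030 0.5306 0.0011 0.3 -0.0 -180.0 | j1 0.2 j6 1.68
```

```bash
python3 -m pendant "-0.005 0.013 0 0 0 0;-0.015 0.04 0 0 0 0;-0.03 0.08 0 0 0 0;-0.046 0.12 0 0 0 0;-0.061 0.16 0 0 0 0;-0.077 0.20 0 0 0 0;-0.092 0.24 0 0 0 0;-0.107 0.28 0 0 0 0;-0.122 0.32 0 0 0 0;-0.138 0.36 0 0 0 0;-0.151 0.395 0 0 0 0;-0.163 0.425 0 0 0 0"; python3 -m pendant "-0.011 0.03 0 0 0 0;-0.021 0.055 0 0 0 0;-0.03 0.08 0 0 0 0;-0.036 0.095 0 0 0 0;-0.04 0.104 0 0 0 0;-0.04 0.106 0 0 0 0;-0.04 0.106 0 0 0 0;-0.04 0.106 0 0 0 0"; python3 - <<'E'
from h import *
tgt(.4855,-.405,.097,5.49)
W=world(ctrl.snapshot("wrist"));B=W.reshape(-1,3)
m=(B[:,2]>.004)&(B[:,2]<.014)&(np.hypot(B[:,0]-.4855,B[:,1]+.405)<.075)
print(cv2.minEnclosingCircle(B[m][:,:2].astype(np.float32)),B[m].mean(0),m.sum())
E
```

```text
time: 13.65
position: [0.5127, -0.2983, 0.2538]
tcp_rot: [-3.137, -0.149, 0.002]
ft_force: [0.9, 0.3, -1.3]
opening: 0.0334
finger_force: 25.0
time: 14.45
position: [0.4858, -0.4044, 0.2553]
tcp_rot: [-3.137, -0.153, -0.003]
ft_force: [-0.1, 1.3, -1.7]
opening: 0.0335
finger_force: 25.0
row -0.0006 0.0006 0.1583 -0.0 -0.1 0.1 | j1 -0.71 j6 0.76
row -0.0006 0.0006 0.1583 0.2 -0.0 -179.9 | j1 -0.71 j6 0.76
((0.4841079115867615, -0.40729981660842896), 0.05499017611145973) [ 0.49673576 -0.4064057   0.00873528] 4722
```

```bash
python3 -m pendant "-0.0015 0.0015 0.02 0 0 0;-0.0015 0.0015 0.05 0 0 0;-0.0015 0.0015 0.085 0 0 0;-0.0015 0.0015 0.115 0 0 0;-0.0015 0.0015 0.135 0 0 0;-0.0015 0.0015 0.147 0 0 0;-0.0015 0.0015 0.153 0 0 0;-0.0015 0.0015 0.156 0 0 0;-0.0015 0.0015 0.158 0 0 0;-0.0015 0.0015 0.159 0 0 0;-0.0015 0.0015 0.159 0 0 0"
```

```text
time: 15.6
position: [0.4846, -0.4074, 0.097]
tcp_rot: [3.137, 0.151, 0.004]
ft_force: [-0.2, 0.5, -2.0]
opening: 0.0336
finger_force: 25.0
```

```bash
python3 -m pendant "0 0 0.001 0 0 0;0 0 0.0015 0 0 0;0 0 0.0015 0 0 0;0 0 0.0015 0 0 0"; python3 -m pendant "0 0 0 0 0 0;0 0 0 0 0 0;0 0 0 0 0 0;0 0 0 0 0 0;0 0 0 0 0 0" 0.08;python3 -m pendant "0 0 -0.02 0 0 0;0 0 -0.06 0 0 0;0 0 -0.1 0 0 0;0 0 -0.15 0 0 0;0 0 -0.2 0 0 0;0 0 -0.22 0 0 0"; python3 - <<'E'
from h import *
np.set_printoptions(precision=4,suppress=True)
p=ctrl.snapshot("wrist");B=world(p).reshape(-1,3)
print(knob(B,(.4846,-.4074),.035,.128))
for n in("scene","side"):
    p=ctrl.snapshot(n);A=world(p);cv2.imwrite(f"pics/{n}2.png",p["image"]);A=A.reshape(-1,3)
    print(n,[(j[0],*[a for a in knob(A,j[1:3],.045,j[3])]) for j in JARS[:5]],knob(A,(.4846,-.4074),.035,.128))
E
```

```text
time: 16.0
position: [0.4847, -0.4074, 0.0955]
tcp_rot: [3.137, 0.151, 0.004]
ft_force: [-0.5, -0.3, 4.2]
opening: 0.0335
finger_force: 25.0
time: 16.5
position: [0.4843, -0.407, 0.0947]
tcp_rot: [-3.138, -0.152, -0.003]
ft_force: [0.6, 0.3, -0.3]
opening: 0.0708
finger_force: 0.0
time: 17.1
position: [0.4851, -0.408, 0.3209]
tcp_rot: [3.131, 0.151, 0.014]
ft_force: [0.1, 0.1, 0.1]
opening: 0.0799
finger_force: 0.0
(array([ 0.4846, -0.4086]), 763)
scene [('T', array([0.427 , 0.0885]), 29), ('T', array([0.3996, 0.1994]), 27), ('S', array([ 0.4263, -0.174 ]), 31), ('S', array([0.3824, 0.2742]), 23), ('S', array([0.4998, 0.3598]), 28)] (array([ 0.4873, -0.4111]), 89)
side [('T', array([0.4239, 0.0963]), 39), ('T', array([0.3971, 0.2051]), 46), ('S', array([ 0.4221, -0.1664]), 23), ('S', array([0.3818, 0.2796]), 51), ('S', array([0.4976, 0.3645]), 58)] (array([ 0.4795, -0.4016]), 37)
```

View pics/scene2.png

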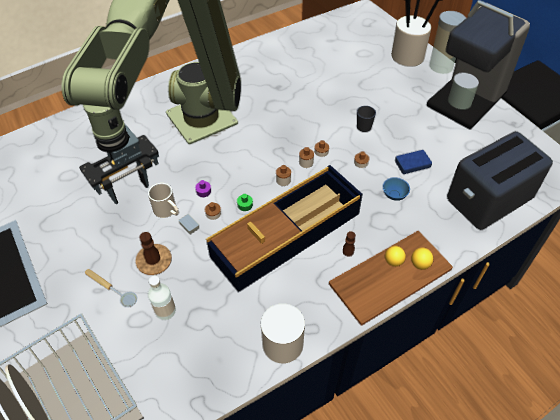

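The door is open, the bin is empty and the mill stands centred on the trivet at (149,255). All five jars are still where they were. I take the tall jars first.

```bash
python3 - <<'E'
from h import *
tgt(.427,.0918,.20,5.49)
E
python3 -m pendant "0 0 0 0 0 0" 0.05
```

```text
row -0.0094 -0.5027 0.1149 0.1 -0.2 0.0 | j1 -0.72 j6 0.76
row -0.0094 -0.5027 0.1149 0.4 0.2 -180.0 | j1 -0.72 j6 0.76
time: 17.35
position: [0.4834, -0.4066, 0.3129]
tcp_rot: [-3.136, -0.151, 0.001]
ft_force: [-0.8, -0.3, -0.0]
opening: 0.0747
finger_force: 0.0
```

```bash
python3 -m pendant "-0.009 -0.503 0.11 0 0 0;-0.009 -0.503 0.11 0 0 0;-0.009 -0.503 0.11 0 0 0;-0.009 -0.503 0.11 0 0 0;-0.009 -0.503 0.11 0 0 0;-0.009 -0.503 0.11 0 0 0;-0.009 -0.503 0.11 0 0 0;-0.009 -0.503 0.11 0 0 0;-0.009 -0.503 0.11 0 0 0;-0.009 -0.503 0.11 0 0 0;-0.009 -0.503 0.11 0 0 0;-0.009 -0.503 0.11 0 0 0"; cat >> h.py <<'E'
def near(xy,ztop,z,r=.045):
    "measure knob from the wrist camera, print row to grasp"
    W=world(ctrl.snapshot("wrist")).reshape(-1,3);c,n=knob(W,xy,r,ztop);c,n=knob(W,c,.02,ztop)
    print("knob",c.round(4),n);tgt(c[0],c[1],z,5.49)
E
python3 -c "
from h import *
near((.427,.0918),.069,.049)"
```

```text
time: 18.55
position: [0.4246, 0.0943, 0.2023]
tcp_rot: [3.137, 0.158, -0.006]
ft_force: [0.8, -0.7, -0.1]
opening: 0.0501
finger_force: 0.0
knob [0.4268 0.0923] 382
row 0.0017 0.0007 0.1540 0.1 0.1 0.2 | j1 0.19 j6 1.66
row 0.0017 0.0007 0.1540 -0.2 0.1 -179.8 | j1 0.19 j6 1.66
```

```bash
python3 -m pendant "0.002 0.001 0.05 0 0 0.2;0.002 0.001 0.09 0 0 0.2;0.002 0.001 0.12 0 0 0.2;0.002 0.001 0.14 0 0 0.2;0.002 0.001 0.148 0 0 0.2;0.002 0.001 0.152 0 0 0.2;0.002 0.001 0.153 0 0 0.2"; python3 -m pendant "0 0 0 0 0 0;0 0 0 0 0 0;0 0 0 0 0 0;0 0 0 0 0 0;0 0 0 0 0 0;0 0 0 0 0 0" 0 20;  python3 -m pendant "0 0 -0.01 0 0 0;0 0 -0.03 0 0 0;0 0 -0.055 0 0 0;0 0 -0.08 0 0 0;0 0 -0.105 0 0 0;0 0 -0.125 0 0 0;0 0 -0.14 0 0 0;0 0 -0.145 0 0 0;0 0 -0.145 0 0 0"; python3 -c "
from h import *
tgt(.6385,.1453,.195,5.49);tgt(.6385,.1453,.058,5.49)"
```

```text
time: 19.3
position: [0.4296, 0.0914, 0.052]
tcp_rot: [3.138, 0.145, 0.004]
ft_force: [-0.6, 0.6, 0.2]
opening: 0.0496
finger_force: 0.0
time: 19.9
position: [0.4294, 0.0921, 0.052]
tcp_rot: [-3.138, -0.146, -0.004]
ft_force: [-0.3, 1.3, 2.4]
opening: 0.0196
finger_force: 20.0
time: 20.8
position: [0.4289, 0.0919, 0.1972]
tcp_rot: [-3.138, -0.146, -0.004]
ft_force: [0.4, 0.2, -2.1]
opening: 0.0191
finger_force: 20.0
row 0.2137 -0.0337 0.0028 0.0 -0.2 -0.2 | j1 0.19 j6 1.66
row 0.2137 -0.0337 0.0028 -0.2 -0.0 179.8 | j1 0.19 j6 1.66
row 0.2133 -0.0337 0.1398 0.0 -0.2 -0.2 | j1 0.19 j6 1.66
row 0.2133 -0.0337 0.1398 -0.2 -0.0 179.8 | j1 0.19 j6 1.66
```

```bash
python3 -m pendant "0.01 -0.002 0 0 0 0;0.03 -0.005 0 0 0 0;0.06 -0.01 0 0 0 0;0.09 -0.014 0 0 0 0;0.12 -0.019 0 0 0 0;0.15 -0.024 0 0 0 0;0.18 -0.028 0 0 0 0;0.2 -0.032 0 0 0 0;0.21 -0.034 0 0 0 0;0.214 -0.034 0 0 0 0;0.214 -0.034 0 0 0 0;0.214 -0.034 0 0 0 0"; python3 -c "
from h import *
W=world(ctrl.snapshot('wrist'));rails(W,.6095,.0922,.0957)
tgt(.6395,.1453,.061,5.49)"
```

```text
time: 22.0
position: [0.6379, 0.1454, 0.197]
tcp_rot: [3.138, 0.146, 0.001]
ft_force: [-0.2, -0.3, -2.1]
opening: 0.0193
finger_force: 20.0
caddy [0.6102 0.0922 0.0887] deg 5.08 n 3440 1059 handle y None
row 0.0014 0.0002 0.1363 0.0 -0.1 -0.2 | j1 0.21 j6 1.68
row 0.0014 0.0002 0.1363 -0.1 -0.0 179.8 | j1 0.21 j6 1.68
```

```bash
python3 -m pendant "0.0015 0 0.02 0 0 0;0.0015 0 0.045 0 0 0;0.0015 0 0.07 0 0 0;0.0015 0 0.09 0 0 0;0.0015 0 0.105 0 0 0;0.0015 0 0.118 0 0 0;0.0015 0 0.126 0 0 0;0.0015 0 0.131 0 0 0;0.0015 0 0.134 0 0 0;0.0015 0 0.136 0 0 0;0.0015 0 0.137 0 0 0;0.0015 0 0.137 0 0 0"
```

```text
time: 23.25
position: [0.6407, 0.1458, 0.0604]
tcp_rot: [-3.138, -0.146, -0.004]
ft_force: [-0.6, -0.2, -2.2]
opening: 0.0193
finger_force: 20.0
```

```bash
python3 -m pendant "0 0 0.001 0 0 0;0 0 0.002 0 0 0;0 0 0.002 0 0 0;0 0 0.002 0 0 0"; python3 -m pendant "0 0 0 0 0 0;0 0 0 0 0 0;0 0 0 0 0 0;0 0 0 0 0 0" 0.045;  python3 -m pendant "0 0 -0.01 0 0 0;0 0 -0.04 0 0 0;0 0 -0.08 0 0 0;0 0 -0.12 0 0 0;0 0 -0.14 0 0 0;0 0 -0.14 0 0 0"; python3 -c "
from h import *
p=ctrl.snapshot('wrist');W=world(p).reshape(-1,3);print(knob(W,(.6395,.1453),.02,.077));cv2.imwrite('pics/w2.png',p['image'])
tgt(.3985,.202,.20,5.49)"
```

```text
time: 23.65
position: [0.6411, 0.1462, 0.06]
tcp_rot: [-3.137, -0.146, -0.006]
ft_force: [-2.6, 0.5, 6.1]
opening: 0.0194
finger_force: 20.0
time: 24.05
position: [0.6405, 0.1457, 0.0579]
tcp_rot: [3.138, 0.146, 0.002]
ft_force: [-0.4, -0.3, 0.5]
opening: 0.0444
finger_force: 0.0
time: 24.65
position: [0.6423, 0.1462, 0.203]
tcp_rot: [-3.137, -0.146, -0.017]
ft_force: [-0.3, -0.1, 0.3]
opening: 0.045
finger_force: 0.0
(array([0.63845976, 0.14573484]), 403)
row -0.2362 -0.0784 -0.0012 -0.0 -0.3 -0.2 | j1 0.21 j6 1.68
row -0.2362 -0.0784 -0.0012 -0.5 0.0 179.8 | j1 0.21 j6 1.68
```

View pics/w2.png

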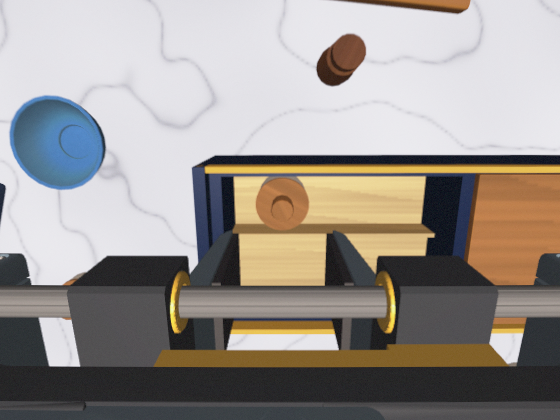

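The first tall jar stands upright in the far row at (282,205). Next is the second tall jar.

```bash
python3 -m pendant "-0.236 -0.078 0 0 0 0;-0.236 -0.078 0 0 0 0;-0.236 -0.078 0 0 0 0;-0.236 -0.078 0 0 0 0;-0.236 -0.078 0 0 0 0;-0.236 -0.078 0 0 0 0;-0.236 -0.078 0 0 0 0"; python3 -c "
from h import *
near((.3985,.202),.069,.051)"
```

```text
time: 25.4
position: [0.397, 0.2014, 0.1969]
tcp_rot: [3.137, 0.149, 0.001]
ft_force: [-0.3, -0.5, -0.4]
opening: 0.045
finger_force: 0.0
knob [0.3994 0.2014] 399
row 0.0009 0.0001 0.1461 0.0 -0.1 -0.1 | j1 0.44 j6 1.92
row 0.0009 0.0001 0.1461 -0.1 -0.1 179.9 | j1 0.44 j6 1.92
```

```bash
python3 -m pendant "0.001 0 0.05 0 0 0;0.001 0 0.09 0 0 0;0.001 0 0.115 0 0 0;0.001 0 0.132 0 0 0;0.001 0 0.14 0 0 0;0.001 0 0.144 0 0 0;0.001 0 0.145 0 0 0"; python3 -m pendant "0 0 0 0 0 0;0 0 0 0 0 0;0 0 0 0 0 0;0 0 0 0 0 0;0 0 0 0 0 0;0 0 0 0 0 0" 0 20;  python3 -m pendant "0 0 -0.01 0 0 0;0 0 -0.03 0 0 0;0 0 -0.055 0 0 0;0 0 -0.08 0 0 0;0 0 -0.105 0 0 0;0 0 -0.125 0 0 0;0 0 -0.14 0 0 0;0 0 -0.145 0 0 0;0 0 -0.145 0 0 0"; python3 -c "
from h import *
tgt(.6481,.0457,.195,5.49)"
```

```text
time: 26.15
position: [0.4001, 0.2016, 0.0526]
tcp_rot: [-3.138, -0.145, -0.003]
ft_force: [0.1, 0.1, 0.8]
opening: 0.0449
finger_force: 0.0
time: 26.75
position: [0.3996, 0.2019, 0.0532]
tcp_rot: [-3.138, -0.146, -0.004]
ft_force: [-0.6, 1.5, 4.1]
opening: 0.0191
finger_force: 20.0
time: 27.65
position: [0.399, 0.2015, 0.1982]
tcp_rot: [-3.138, -0.146, -0.004]
ft_force: [0.3, -0.4, -2.0]
opening: 0.0194
finger_force: 20.0
row 0.2335 0.1783 0.0038 -0.0 -0.2 -0.2 | j1 0.44 j6 1.92
row 0.2335 0.1783 0.0038 -0.2 0.0 179.8 | j1 0.44 j6 1.92
```

```bash
python3 -m pendant "0.01 0.008 0 0 0 0;0.03 0.023 0 0 0 0;0.056 0.043 0 0 0 0;0.082 0.063 0 0 0 0;0.108 0.082 0 0 0 0;0.134 0.102 0 0 0 0;0.16 0.122 0 0 0 0;0.186 0.142 0 0 0 0;0.21 0.16 0 0 0 0;0.226 0.173 0 0 0 0;0.233 0.178 0 0 0 0;0.234 0.178 0 0 0 0"; python3 -m pendant "0 0 0 0 0 0;0 0 0 0 0 0"; python3 -c "
from h import *
tgt(.6485,.0457,.0605,5.49)"
```

```text
time: 28.85
position: [0.6488, 0.045, 0.1964]
tcp_rot: [3.138, 0.144, -0.001]
ft_force: [0.2, 0.4, -1.2]
opening: 0.0193
finger_force: 20.0
time: 29.05
position: [0.6476, 0.0467, 0.198]
tcp_rot: [-3.138, -0.147, -0.001]
ft_force: [-1.2, 1.3, -1.9]
opening: 0.0191
finger_force: 20.0
row 0.0007 0.0011 0.1375 -0.0 -0.0 -0.1 | j1 0.05 j6 1.53
row 0.0007 0.0011 0.1375 -0.1 0.0 179.9 | j1 0.05 j6 1.53
```

```bash
python3 -m pendant "0.001 0.001 0.02 0 0 0;0.001 0.001 0.045 0 0 0;0.001 0.001 0.07 0 0 0;0.001 0.001 0.09 0 0 0;0.001 0.001 0.105 0 0 0;0.001 0.001 0.118 0 0 0;0.001 0.001 0.126 0 0 0;0.001 0.001 0.131 0 0 0;0.001 0.001 0.134 0 0 0;0.001 0.001 0.136 0 0 0;0.001 0.001 0.138 0 0 0;0.001 0.001 0.138 0 0 0"; python3 -m pendant "0 0 0 0 0 0;0 0 0 0 0 0"
```

```text
time: 30.25
position: [0.6504, 0.0453, 0.0612]
tcp_rot: [-3.138, -0.146, -0.005]
ft_force: [-0.8, 0.2, 2.0]
opening: 0.0199
finger_force: 20.0
time: 30.45
position: [0.6503, 0.0453, 0.0612]
tcp_rot: [-3.138, -0.146, -0.005]
ft_force: [-1.2, 0.1, 4.6]
opening: 0.0192
finger_force: 20.0
```

Contact is made, so I release. The next jar is the short one at about (.383,.276).

```bash
python3 -m pendant "0 0 0 0 0 0;0 0 0 0 0 0;0 0 0 0 0 0;0 0 0 0 0 0" 0.045;  python3 -m pendant "0 0 -0.01 0 0 0;0 0 -0.04 0 0 0;0 0 -0.08 0 0 0;0 0 -0.12 0 0 0;0 0 -0.14 0 0 0;0 0 -0.14 0 0 0"; python3 -c "
from h import *
p=ctrl.snapshot('wrist');W=world(p).reshape(-1,3);print(knob(W,(.6485,.0457),.02,.077),knob(W,(.6385,.1457),.02,.077))
tgt(.3845,.2745,.195,5.49)"
```

```text
time: 30.85
position: [0.6498, 0.0451, 0.0598]
tcp_rot: [3.138, 0.146, 0.002]
ft_force: [-0.0, -0.1, 0.0]
opening: 0.0446
finger_force: 0.0
time: 31.45
position: [0.6518, 0.0453, 0.205]
tcp_rot: [-3.138, -0.146, -0.017]
ft_force: [0.4, 0.5, -0.8]
opening: 0.045
finger_force: 0.0
(array([0.65008077, 0.0446755 ]), 395) (array([0.63847561, 0.14467538]), 416)
row -0.2434 -0.2530 0.0057 0.0 -0.3 -0.2 | j1 0.05 j6 1.53
row -0.2434 -0.2530 0.0057 -0.5 -0.0 179.8 | j1 0.05 j6 1.53
```

```bash
python3 -m pendant "-0.243 -0.253 0.006 0 0 0;-0.243 -0.253 0.006 0 0 0;-0.243 -0.253 0.006 0 0 0;-0.243 -0.253 0.006 0 0 0;-0.243 -0.253 0.006 0 0 0;-0.243 -0.253 0.006 0 0 0;-0.243 -0.253 0.006 0 0 0;-0.243 -0.253 0.006 0 0 0;-0.243 -0.253 0.006 0 0 0;-0.243 -0.253 0.006 0 0 0"; python3 -c "
from h import *
near((.3845,.2745),.049,.031)"
```

```text
time: 32.5
position: [0.3845, 0.2738, 0.1929]
tcp_rot: [3.137, 0.145, 0.001]
ft_force: [0.6, -1.2, -0.2]
opening: 0.0446
finger_force: 0.0
knob [0.3842 0.2759] 359
row -0.0006 -0.0025 0.1620 0.1 -0.1 -0.2 | j1 0.59 j6 2.07
row -0.0006 -0.0025 0.1620 -0.1 -0.1 179.8 | j1 0.59 j6 2.07
```

```bash
python3 -m pendant "0 -0.002 0.05 0 0 0;0 -0.002 0.09 0 0 0;0 -0.002 0.12 0 0 0;0 -0.002 0.14 0 0 0;0 -0.002 0.153 0 0 0;0 -0.002 0.159 0 0 0;0 -0.002 0.161 0 0 0"; python3 -m pendant "0 0 0 0 0 0;0 0 0 0 0 0;0 0 0 0 0 0;0 0 0 0 0 0;0 0 0 0 0 0;0 0 0 0 0 0" 0 20;  python3 -m pendant "0 0 -0.01 0 0 0;0 0 -0.03 0 0 0;0 0 -0.055 0 0 0;0 0 -0.08 0 0 0;0 0 -0.105 0 0 0;0 0 -0.125 0 0 0;0 0 -0.14 0 0 0;0 0 -0.145 0 0 0;0 0 -0.145 0 0 0"; python3 -c "
from h import *
tgt(.5694,.1546,.175,5.49)"
```

```text
time: 33.25
position: [0.3849, 0.2757, 0.032]
tcp_rot: [3.138, 0.143, 0.001]
ft_force: [-0.3, -0.1, 0.2]
opening: 0.0451
finger_force: 0.0
time: 33.85
position: [0.3847, 0.2767, 0.0332]
tcp_rot: [-3.138, -0.146, -0.005]
ft_force: [0.2, -0.7, 4.8]
opening: 0.019
finger_force: 20.0
time: 34.75
position: [0.384, 0.2766, 0.1782]
tcp_rot: [-3.138, -0.146, -0.004]
ft_force: [-0.2, -0.9, -1.9]
opening: 0.0194
finger_force: 20.0
row 0.1732 0.1388 0.0036 -0.0 -0.1 -0.2 | j1 0.6 j6 2.08
row 0.1732 0.1388 0.0036 -0.2 0.0 179.8 | j1 0.6 j6 2.08
```

```bash
python3 -m pendant "0.01 0.008 0 0 0 0;0.028 0.022 0 0 0 0;0.05 0.04 0 0 0 0;0.075 0.06 0 0 0 0;0.1 0.08 0 0 0 0;0.125 0.1 0 0 0 0;0.147 0.118 0 0 0 0;0.163 0.13 0 0 0 0;0.171 0.137 0 0 0 0;0.173 0.139 0 0 0 0;0.173 0.139 0 0 0 0"; python3 -m pendant "0 0 0 0 0 0;0 0 0 0 0 0"; python3 -c "
from h import *
tgt(.5694,.1546,.0605,5.49)"
```

```text
time: 35.85
position: [0.5687, 0.154, 0.1773]
tcp_rot: [3.138, 0.145, -0.0]
ft_force: [0.2, -0.3, -1.3]
opening: 0.0196
finger_force: 20.0
time: 36.05
position: [0.5684, 0.1547, 0.1781]
tcp_rot: [-3.138, -0.148, -0.002]
ft_force: [0.0, -0.3, -1.9]
opening: 0.0192
finger_force: 20.0
row 0.0008 0.0002 0.1176 -0.0 -0.1 -0.1 | j1 0.25 j6 1.72
row 0.0008 0.0002 0.1176 -0.1 0.0 179.9 | j1 0.25 j6 1.72
```

```bash
python3 -m pendant "0 0 0.02 0 0 0;0 0 0.045 0 0 0;0 0 0.065 0 0 0;0 0 0.08 0 0 0;0 0 0.092 0 0 0;0 0 0.102 0 0 0;0 0 0.108 0 0 0;0 0 0.113 0 0 0;0 0 0.116 0 0 0;0 0 0.118 0 0 0;0 0 0.118 0 0 0;0 0 0.118 0 0 0"
```

```text
time: 37.25
position: [0.5696, 0.1542, 0.0612]
tcp_rot: [-3.138, -0.146, -0.004]
ft_force: [-2.8, -0.9, 6.2]
opening: 0.0196
finger_force: 20.0
```

```bash
python3 -m pendant "0 0 0 0 0 0;0 0 0 0 0 0;0 0 0 0 0 0;0 0 0 0 0 0" 0.045;  python3 -m pendant "0 0 -0.01 0 0 0;0 0 -0.04 0 0 0;0 0 -0.08 0 0 0;0 0 -0.12 0 0 0;0 0 -0.13 0 0 0;0 0 -0.13 0 0 0"; python3 -c "
from h import *
p=ctrl.snapshot('wrist');W=world(p).reshape(-1,3);print(knob(W,(.5694,.1546),.02,.077),knob(W,(.6500,.0450),.02,.077),knob(W,(.6385,.1457),.02,.077))
tgt(.4995,.3605,.175,5.49)"
```

```text
time: 37.65
position: [0.5695, 0.1542, 0.0599]
tcp_rot: [-3.138, -0.146, -0.003]
ft_force: [-0.5, 0.2, -1.3]
opening: 0.0442
finger_force: 0.0
time: 38.25
position: [0.5703, 0.1545, 0.1926]
tcp_rot: [-3.137, -0.146, -0.011]
ft_force: [0.5, 0.8, -0.4]
opening: 0.0451
finger_force: 0.0
(array([0.56914077, 0.1535039 ]), 425) (array([0.64929209, 0.04665945]), 541) (array([0.63759862, 0.14582066]), 482)
row -0.0502 -0.2119 0.0153 -0.0 -0.2 -0.2 | j1 0.25 j6 1.72
row -0.0502 -0.2119 0.0153 -0.2 0.0 179.8 | j1 0.25 j6 1.72
```

```bash
python3 -m pendant "-0.05 -0.212 0 0 0 0;-0.05 -0.212 0 0 0 0;-0.05 -0.212 0 0 0 0;-0.05 -0.212 0 0 0 0;-0.05 -0.212 0 0 0 0;-0.05 -0.212 0 0 0 0;-0.05 -0.212 0 0 0 0"; python3 -c "
from h import *
near((.4995,.3605),.049,.031)"
```

```text
time: 39.0
position: [0.4993, 0.3596, 0.1884]
tcp_rot: [3.136, 0.147, -0.001]
ft_force: [0.7, -1.0, -0.8]
opening: 0.0452
finger_force: 0.0
knob [0.4999 0.3617] 370
row 0.0003 -0.0029 0.1578 0.1 -0.0 -0.2 | j1 0.61 j6 2.08
row 0.0003 -0.0029 0.1578 -0.0 -0.2 179.8 | j1 0.61 j6 2.08
```

```bash
python3 -m pendant "0 -0.002 0.05 0 0 0;0 -0.002 0.09 0 0 0;0 -0.002 0.12 0 0 0;0 -0.002 0.14 0 0 0;0 -0.002 0.150 0 0 0;0 -0.002 0.155 0 0 0;0 -0.002 0.157 0 0 0"; python3 -m pendant "0 0 0 0 0 0;0 0 0 0 0 0;0 0 0 0 0 0;0 0 0 0 0 0;0 0 0 0 0 0;0 0 0 0 0 0" 0 20;  python3 -m pendant "0 0 -0.01 0 0 0;0 0 -0.03 0 0 0;0 0 -0.055 0 0 0;0 0 -0.08 0 0 0;0 0 -0.105 0 0 0;0 0 -0.125 0 0 0;0 0 -0.14 0 0 0;0 0 -0.145 0 0 0;0 0 -0.145 0 0 0"; python3 -c "
from h import *
tgt(.5757,.0889,.177,5.49)"
```

```text
time: 39.75
position: [0.5006, 0.3621, 0.0332]
tcp_rot: [-3.138, -0.144, -0.004]
ft_force: [-0.2, -0.3, 0.5]
opening: 0.0449
finger_force: 0.0
time: 40.35
position: [0.5001, 0.3629, 0.0336]
tcp_rot: [-3.138, -0.146, -0.004]
ft_force: [0.2, -0.4, 4.0]
opening: 0.0193
finger_force: 20.0
time: 41.25
position: [0.4996, 0.3627, 0.1784]
tcp_rot: [-3.138, -0.146, -0.004]
ft_force: [-0.2, -0.1, -1.6]
opening: 0.0194
finger_force: 20.0
row 0.0504 0.2797 0.0014 -0.0 -0.1 -0.2 | j1 0.61 j6 2.09
row 0.0504 0.2797 0.0014 -0.2 0.0 179.8 | j1 0.61 j6 2.09
```

```bash
python3 -m pendant "0.002 0.01 0 0 0 0;0.005 0.03 0 0 0 0;0.011 0.06 0 0 0 0;0.016 0.09 0 0 0 0;0.022 0.12 0 0 0 0;0.027 0.15 0 0 0 0;0.032 0.18 0 0 0 0;0.038 0.21 0 0 0 0;0.043 0.24 0 0 0 0;0.048 0.265 0 0 0 0;0.05 0.278 0 0 0 0;0.05 0.28 0 0 0 0"; python3 -m pendant "0.0 0 0 0 0 0;0 0 0 0 0 0"; python3 -c "
from h import *
tgt(.5757,.0889,.0605,5.49)"
```

```text
time: 42.45
position: [0.5751, 0.0869, 0.1771]
tcp_rot: [3.138, 0.142, -0.0]
ft_force: [-0.4, 0.1, -1.9]
opening: 0.0194
finger_force: 20.0
time: 42.65
position: [0.5749, 0.0894, 0.1778]
tcp_rot: [-3.138, -0.147, -0.002]
ft_force: [-0.4, -0.5, -0.6]
opening: 0.0196
finger_force: 20.0
row 0.0006 0.0007 0.1173 -0.0 -0.1 -0.1 | j1 0.13 j6 1.61
row 0.0006 0.0007 0.1173 -0.1 0.0 179.9 | j1 0.13 j6 1.61
```

```bash
python3 -m pendant "0 0 0.02 0 0 0;0 0 0.045 0 0 0;0 0 0.065 0 0 0;0 0 0.08 0 0 0;0 0 0.092 0 0 0;0 0 0.102 0 0 0;0 0 0.108 0 0 0;0 0 0.113 0 0 0;0 0 0.116 0 0 0;0 0 0.118 0 0 0;0 0 0.118 0 0 0;0 0 0.118 0 0 0"; python3 -m pendant "0 0 0 0 0 0"
```

```text
time: 43.85
position: [0.5758, 0.0885, 0.0615]
tcp_rot: [-3.138, -0.146, -0.005]
ft_force: [-2.3, -1.0, 5.9]
opening: 0.0193
finger_force: 20.0
time: 43.95
position: [0.5758, 0.0885, 0.0615]
tcp_rot: [-3.138, -0.146, -0.005]
ft_force: [-2.7, -0.5, 4.4]
opening: 0.0193
finger_force: 20.0
```

```bash
python3 -m pendant "0 0 0 0 0 0;0 0 0 0 0 0;0 0 0 0 0 0;0 0 0 0 0 0" 0.045;  python3 -m pendant "0 0 -0.01 0 0 0;0 0 -0.04 0 0 0;0 0 -0.08 0 0 0;0 0 -0.12 0 0 0;0 0 -0.13 0 0 0;0 0 -0.13 0 0 0"; python3 -c "
from h import *
p=ctrl.snapshot('wrist');W=world(p).reshape(-1,3);print(knob(W,(.5757,.0889),.02,.077),knob(W,(.5694,.1546),.02,.077),knob(W,(.6500,.0450),.02,.077),knob(W,(.6385,.1457),.02,.077))
for n in('scene','side'):print(knob(world(ctrl.snapshot(n)).reshape(-1,3),(.425,-.17),.06,.049))
tgt(.4253,-.170,.19,5.49)"
```

```text
time: 44.35
position: [0.5757, 0.0885, 0.06]
tcp_rot: [-3.138, -0.146, -0.003]
ft_force: [0.2, -0.1, 0.3]
opening: 0.0446
finger_force: 0.0
time: 44.95
position: [0.5765, 0.0887, 0.1926]
tcp_rot: [-3.138, -0.146, -0.011]
ft_force: [-0.4, 0.1, -0.5]
opening: 0.0451
finger_force: 0.0
(array([0.57555952, 0.08787815]), 427) (array([0.56906086, 0.15272266]), 433) (array([0.64927199, 0.04534642]), 498) (array([0.63768074, 0.14514625]), 499)
(array([ 0.42593922, -0.17352781]), 30)
(array([ 0.4225912 , -0.16770855]), 23)
row -0.1722 0.2434 -0.0013 0.0 0.1 -0.2 | j1 0.13 j6 1.61
row -0.1722 0.2434 -0.0013 0.1 -0.0 179.8 | j1 0.13 j6 1.61
```

```bash
python3 -m pendant "-0.172 0.243 0 0 0 0;-0.172 0.243 0 0 0 0;-0.172 0.243 0 0 0 0;-0.172 0.243 0 0 0 0;-0.172 0.243 0 0 0 0;-0.172 0.243 0 0 0 0;-0.172 0.243 0 0 0 0;-0.172 0.243 0 0 0 0;-0.172 0.243 0 0 0 0"; python3 -c "
from h import *
near((.4253,-.170),.049,.032)"
```

```text
time: 46.0
position: [0.4267, -0.1686, 0.1888]
tcp_rot: [-3.137, -0.147, -0.0]
ft_force: [-0.3, -0.5, 0.9]
opening: 0.0449
finger_force: 0.0
knob [ 0.4256 -0.1714] 364
row -0.0017 0.0030 0.1570 -0.1 -0.0 -0.1 | j1 -0.4 j6 1.07
row -0.0017 0.0030 0.1570 -0.1 0.1 179.9 | j1 -0.4 j6 1.07
```

```bash
python3 -m pendant "-0.001 0.002 0.05 0 0 0;-0.001 0.002 0.09 0 0 0;-0.001 0.002 0.12 0 0 0;-0.001 0.002 0.14 0 0 0;-0.001 0.002 0.150 0 0 0;-0.001 0.002 0.155 0 0 0;-0.001 0.002 0.157 0 0 0"; python3 -m pendant "0 0 0 0 0 0;0 0 0 0 0 0;0 0 0 0 0 0;0 0 0 0 0 0;0 0 0 0 0 0;0 0 0 0 0 0" 0 20;  python3 -m pendant "0 0 -0.01 0 0 0;0 0 -0.03 0 0 0;0 0 -0.055 0 0 0;0 0 -0.08 0 0 0;0 0 -0.105 0 0 0;0 0 -0.125 0 0 0;0 0 -0.14 0 0 0;0 0 -0.145 0 0 0;0 0 -0.145 0 0 0"; python3 -c "
from h import *
tgt(.5820,.0232,.177,5.49)"
```

```text
time: 46.75
position: [0.4268, -0.1712, 0.0328]
tcp_rot: [3.138, 0.148, 0.004]
ft_force: [-0.6, -0.1, 0.4]
opening: 0.0449
finger_force: 0.0
time: 47.35
position: [0.4264, -0.1717, 0.0333]
tcp_rot: [3.138, 0.146, 0.004]
ft_force: [-0.8, 0.5, 6.2]
opening: 0.0192
finger_force: 20.0
time: 48.25
position: [0.4259, -0.1716, 0.1782]
tcp_rot: [3.138, 0.146, 0.004]
ft_force: [-0.3, 0.6, -1.0]
opening: 0.0196
finger_force: 20.0
row 0.1735 -0.1794 0.0016 0.0 -0.2 -0.2 | j1 -0.41 j6 1.07
row 0.1735 -0.1794 0.0016 -0.2 -0.1 179.8 | j1 -0.41 j6 1.07
```

```bash
python3 -m pendant "0.008 -0.008 0 0 0 0;0.024 -0.025 0 0 0 0;0.044 -0.046 0 0 0 0;0.065 -0.067 0 0 0 0;0.086 -0.089 0 0 0 0;0.107 -0.111 0 0 0 0;0.128 -0.132 0 0 0 0;0.147 -0.152 0 0 0 0;0.162 -0.168 0 0 0 0;0.171 -0.177 0 0 0 0;0.1735 -0.1795 0 0 0 0;0.1735 -0.1795 0 0 0 0"; python3 -m pendant "0.0 0 0 0 0 0;0 0 0 0 0 0"; python3 -c "
from h import *
tgt(.5820,.0232,.0605,5.49)"
```

```text
time: 49.45
position: [0.5815, 0.0234, 0.1773]
tcp_rot: [3.138, 0.147, 0.0]
ft_force: [0.4, -0.3, -1.2]
opening: 0.019
finger_force: 20.0
time: 49.65
position: [0.5814, 0.0225, 0.1781]
tcp_rot: [3.138, 0.144, 0.002]
ft_force: [0.2, -0.1, -0.1]
opening: 0.0191
finger_force: 20.0
row 0.0005 -0.0006 0.1176 0.0 -0.1 -0.2 | j1 0.02 j6 1.5
row 0.0005 -0.0006 0.1176 -0.1 -0.0 179.8 | j1 0.02 j6 1.5
```

```bash
python3 -m pendant "0 0 0.02 0 0 0;0 0 0.045 0 0 0;0 0 0.065 0 0 0;0 0 0.08 0 0 0;0 0 0.092 0 0 0;0 0 0.102 0 0 0;0 0 0.108 0 0 0;0 0 0.113 0 0 0;0 0 0.116 0 0 0;0 0 0.118 0 0 0;0 0 0.118 0 0 0;0 0 0.118 0 0 0"
```

```text
time: 50.85
position: [0.5823, 0.0234, 0.0613]
tcp_rot: [3.138, 0.146, 0.004]
ft_force: [-2.6, 0.2, 5.5]
opening: 0.0193
finger_force: 20.0
```

```bash
python3 -m pendant "0 0 0 0 0 0;0 0 0 0 0 0;0 0 0 0 0 0;0 0 0 0 0 0" 0.045;  python3 -m pendant "0 0 -0.01 0 0 0;0 0 -0.04 0 0 0;0 0 -0.08 0 0 0;0 0 -0.12 0 0 0;0 0 -0.15 0 0 0;0 0 -0.17 0 0 0;0 0.05 -0.17 0 0 0;0 0.10 -0.17 0 0 0;0 0.10 -0.17 0 0 0;0 0.10 -0.17 0 0 0"; python3 -c "
from h import *
np.set_printoptions(precision=4,suppress=True)
p=ctrl.snapshot('wrist');W=world(p);cv2.imwrite('pics/w3.png',p['image']);v=rails(W,.6095,.0922,.0957);A=W.reshape(-1,3)
for q in [(.582,.0232),(.5757,.0889),(.569,.153),(.6495,.0453),(.6378,.145)]: print(knob(A,q,.02,.077))
m=(A[:,2]>.112)&(A[:,2]<.126)&(np.hypot(A[:,0]-.63,A[:,1]+.13)<.06);print('handle',A[m].mean(0),m.sum())
p=ctrl.snapshot('scene');cv2.imwrite('pics/scene3.png',p['image'])"
```

```text
time: 51.25
position: [0.5822, 0.0233, 0.0599]
tcp_rot: [3.138, 0.146, 0.003]
ft_force: [0.5, -0.3, -0.5]
opening: 0.0447
finger_force: 0.0
time: 52.25
position: [0.591, -0.077, 0.2304]
tcp_rot: [-3.138, -0.142, -0.003]
ft_force: [-0.5, 0.4, 1.2]
opening: 0.0448
finger_force: 0.0
caddy [ 0.8199 -2.0786  0.097 ] deg 5.56 n 0 0 handle y None
(array([0.5813, 0.0216]), 356)
(array([0.5754, 0.0866]), 379)
(array([0.5689, 0.1517]), 405)
(array([0.6494, 0.0437]), 415)
(array([0.638 , 0.1438]), 445)
handle [ 0.631  -0.1276  0.1219] 1605
```

View pics/w3.png

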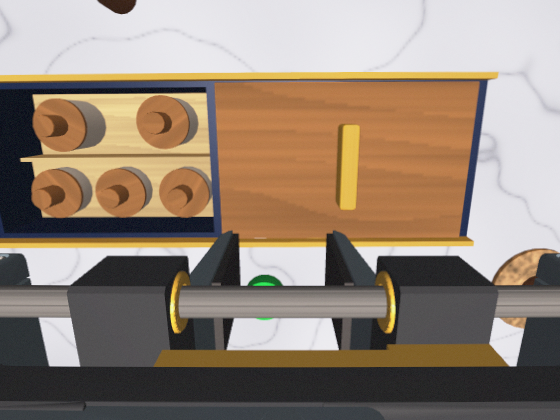

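View pics/scene3.png

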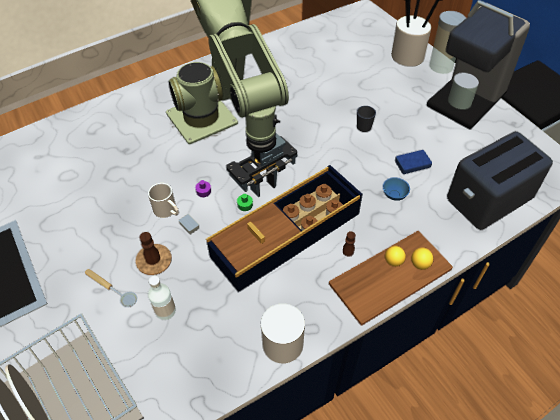

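All five jars stand upright in the bin, far row at (60,123) and (162,122), near row at (57,191), (121,191) and (185,191). The counter is clear of jars and the mill is still on the trivet. Next I pinch the handle and close the door.

```bash
python3 -c "
from h import *
tgt(.631,-.129,.1015,5.49)"
```

```text
row 0.0346 0.0572 0.1288 -0.0 -0.1 -0.1 | j1 -0.15 j6 1.33
row 0.0346 0.0572 0.1288 -0.2 0.1 179.9 | j1 -0.15 j6 1.33
```

```bash
python3 -m pendant "0.035 0.057 0 0 0 0;0.035 0.057 0 0 0 0;0.035 0.057 0.02 0 0 0;0.035 0.057 0.05 0 0 0;0.035 0.057 0.08 0 0 0;0.035 0.057 0.105 0 0 0;0.035 0.057 0.12 0 0 0;0.035 0.057 0.127 0 0 0;0.035 0.057 0.128 0 0 0"; python3 -m pendant "0 0 0 0 0 0;0 0 0 0 0 0;0 0 0 0 0 0;0 0 0 0 0 0;0 0 0 0 0 0;0 0 0 0 0 0;0 0 0 0 0 0" 0 20
```

```text
time: 53.25
position: [0.6312, -0.1284, 0.1014]
tcp_rot: [-3.137, -0.148, -0.001]
ft_force: [-0.5, 0.2, 0.3]
opening: 0.0451
finger_force: 0.0
time: 53.95
position: [0.6316, -0.128, 0.1028]
tcp_rot: [-3.135, -0.146, -0.004]
ft_force: [0.4, 5.0, 2.8]
opening: 0.0136
finger_force: 20.0
```

```bash
python3 -m pendant "0 -0.004 0 0 0 0;0 -0.011 0 0 0 0;0 -0.019 0 0 0 0;0 -0.027 0 0 0 0;0 -0.035 0 0 0 0;0 -0.043 0 0 0 0;0 -0.051 0 0 0 0;0 -0.059 0 0 0 0;0 -0.067 0 0 0 0;0 -0.075 0 0 0 0;0 -0.083 0 0 0 0;0 -0.09 0 0 0 0"; python3 -m pendant "0 -0.007 0 0 0 0;0 -0.015 0 0 0 0;0 -0.023 0 0 0 0;0 -0.031 0 0 0 0;0 -0.039 0 0 0 0;0 -0.047 0 0 0 0;0 -0.055 0 0 0 0;0 -0.063 0 0 0 0;0 -0.071 0 0 0 0;0 -0.078 0 0 0 0;0 -0.083 0 0 0 0;0 -0.085 0 0 0 0"
```

```text
time: 55.15
position: [0.6232, -0.0394, 0.1028]
tcp_rot: [3.138, 0.147, 0.004]
ft_force: [-1.1, -3.0, 6.0]
opening: 0.0139
finger_force: 20.0
time: 56.35
position: [0.6151, 0.0454, 0.1028]
tcp_rot: [3.138, 0.147, 0.004]
ft_force: [-1.2, -2.9, 6.1]
opening: 0.0146
finger_force: 20.0
```

```bash
python3 -m pendant "0 -0.004 0 0 0 0;0 -0.008 0 0 0 0;0 -0.012 0 0 0 0;0 -0.016 0 0 0 0;0 -0.02 0 0 0 0;0 -0.024 0 0 0 0;0 -0.028 0 0 0 0;0 -0.031 0 0 0 0;0 -0.034 0 0 0 0;0 -0.036 0 0 0 0;0 -0.038 0 0 0 0;0 -0.039 0 0 0 0"; python3 -m pendant "0 -0.001 0 0 0 0;0 -0.002 0 0 0 0;0 -0.003 0 0 0 0;0 -0.004 0 0 0 0;0 -0.005 0 0 0 0;0 -0.006 0 0 0 0;0 -0.007 0 0 0 0;0 -0.007 0 0 0 0"
```

```text
time: 57.55
position: [0.6114, 0.0839, 0.1028]
tcp_rot: [3.138, 0.147, 0.004]
ft_force: [-1.1, -2.1, 5.8]
opening: 0.0139
finger_force: 20.0
time: 58.35
position: [0.6108, 0.0909, 0.1028]
tcp_rot: [-3.138, -0.147, -0.004]
ft_force: [-1.4, -1.4, 6.3]
opening: 0.0135
finger_force: 20.0
```

```bash
python3 -m pendant "0 -0.001 0 0 0 0;0 -0.002 0 0 0 0;0 -0.003 0 0 0 0;0 -0.004 0 0 0 0;0 -0.004 0 0 0 0"; python3 -m pendant "0 -0.0005 0 0 0 0;0 -0.001 0 0 0 0;0 -0.0015 0 0 0 0;0 -0.002 0 0 0 0;0 -0.002 0 0 0 0"
```

```text
time: 58.85
position: [0.6106, 0.093, 0.1028]
tcp_rot: [3.135, 0.147, 0.004]
ft_force: [-0.6, -7.4, 6.5]
opening: 0.0141
finger_force: 20.0
time: 59.35
position: [0.6106, 0.0931, 0.1028]
tcp_rot: [3.132, 0.148, 0.004]
ft_force: [0.8, -12.1, 6.2]
opening: 0.0138
finger_force: 20.0
```

```bash
python3 -m pendant "0 0.002 0 0 0 0;0 0.002 0 0 0 0;0 0.002 0 0 0 0;0 0.002 0 0 0 0;0 0.002 0 0 0 0" 0.05; python3 -m pendant "0 0.002 -0.02 0 0 0;0 0.002 -0.05 0 0 0;0 0.002 -0.1 0 0 0;0 0.002 -0.15 0 0 0;0 0.002 -0.2 0 0 0;0 0.002 -0.25 0 0 0;0 0.002 -0.27 0 0 0;0 0.002 -0.27 0 0 0"; python3 -c "
from h import *
np.set_printoptions(precision=4,suppress=True)
p=ctrl.snapshot('wrist');W=world(p);cv2.imwrite('pics/w4.png',p['image']);A=W.reshape(-1,3);v=rails(W,.6095,.0922,.0957)
m=(A[:,2]>.112)&(A[:,2]<.126)&(np.hypot(A[:,0]-.61,A[:,1]-.093)<.05);print('handle',A[m].mean(0),m.sum())
for n in('scene','side'):
  p=ctrl.snapshot(n);cv2.imwrite('pics/%s4.png'%n,p['image']);print(knob(world(p).reshape(-1,3),(.4846,-.4074),.035,.128))"
```

```text
time: 59.85
position: [0.6104, 0.0947, 0.1018]
tcp_rot: [-3.138, -0.147, -0.002]
ft_force: [0.2, 0.0, 0.0]
opening: 0.0489
finger_force: 0.0
time: 60.65
position: [0.6114, 0.0927, 0.3762]
tcp_rot: [-3.137, -0.146, -0.016]
ft_force: [0.3, -0.4, 0.2]
opening: 0.0501
finger_force: 0.0
caddy [0.6087 0.0915 0.096 ] deg 5.5 n 2896 777 handle y [-0.0054  0.0008  0.0069]
handle [0.6096 0.0924 0.1223] 608
(array([ 0.4866, -0.4108]), 84)
(array([ 0.4801, -0.4019]), 39)
```

View pics/w4.png

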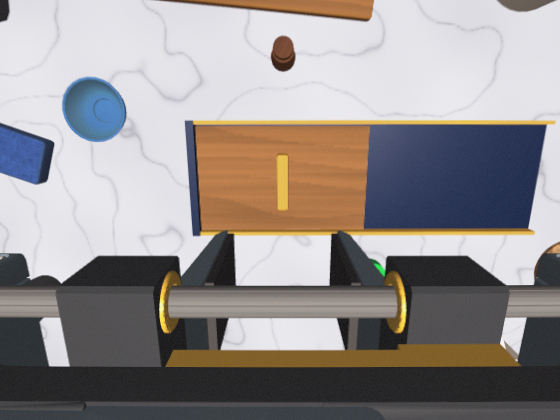

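View pics/side4.png

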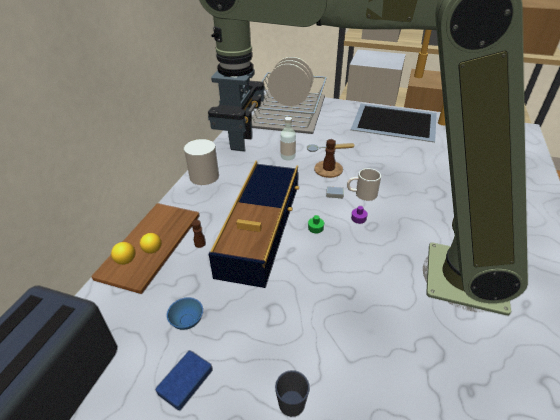

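The door is fully closed against the end frame, with the handle at (283,182) in the wrist view and within 1 mm of the caddy's centre. In the side view the mill stands on the trivet at (329,157), no white jars remain on the counter, and the bystanders are where they were. I'm handing the job in.

```bash
python3 -c "
from cell import ctrl
print(ctrl.job_done())"
```

```text
the job is handed in; nothing more can be done
None
```

I handed the job in at about 61 s of robot time: the mill stands on the trivet, all five jars found are upright in the caddy (tall two in the far row, short three in the near row), and the door is fully closed; no verdict was returned.

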